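# Square a picture frame in the glue-up jig

### The arm

A 7-joint arm with a two-finger parallel gripper is mounted at the origin on the work surface. World frame = base frame: x ahead of the robot, y to its left, z up, the work surface at z = 0. Lengths are in mm, angles in degrees, forces in N, time in s.
With the tool pointing down it reaches from about 425 to 875 mm from the base axis. Payload 8.4 kg.
Tool frame: the origin (TCP) lies at the very end of the fingers, on their centre line; the grasp point (between the pads) lies 19 mm behind it (grip_point_offset is the z of the grasp point in the tool frame, in mm); z points along the fingers, y is the line along which they close (so a half turn about z gives the same grasp; the last joint's range is limited). The gripper opens to 85 mm and grips with 20 to 120 N. Pads are 22 mm wide; open, the fingers measure 114 mm over their backs; the gripper's body (76 mm by 85 mm) begins 54 mm behind the grasp point. The pads swing forward as they close: fully open they stand 13 mm farther back than shut.
Start: joints at [-76.559, 19.091, 2.286, 83.961, -0.768, 76.965, -3.352], TCP at [212.963, 614.092, 196.208] pointing down, gripper open.
Joint ranges: [-147.57, 147.57], [-21.85, 119.76], [-74.77, 79.35], [14.55, 137.4], [-85.83, 265.84], [4.83, 119.75], [-152.11, 152.11]. Speed limits (degrees/s): [127.2, 127.2, 159.86, 159.86, 180, 180, 180].

### API

Orientations are given as a 3x3 rotation matrix whose columns are the frame's x, y, z axes.
In Python, from workcell import * gives the robot as it stands.
- The arm moves only by the tool send_rows, never from a script. Its argument "increments" is a list of rows, each a list of 3 entries, a list of its own where there are three numbers: the shift along the tool's x, y, z in mm, then the turn, a rotation vector about the tool's x, y, z in rad, then the finger opening in mm, from 0 to 85.4. A call has 1 to 5 rows; each row shifts and turns the commanded pose from where the row before left it, along the tool's axes as they then stand; what a row does not reach is not made up. A row lasts 1/10 s, in which the tool goes at most 50 mm and 8.59 degrees, less where a joint would pass 70% of its speed; a pose out of reach is approached as far as the arm can. A call is refused whole if a number of a shift passes 50 or a number of a turn 0.15, either way. A call with a gripper value outside its range is refused whole. The fingers move at their own pace and stop on an object; "newtons" is the grip in N (left out, the last holds). Time passes only in rows, so rows that do not move let the fingers close. It gives the time, the measured TCP pose, the force and the opening at its end, in the units of the state.
- sense(): the state, without advancing time (a new reading comes with each control period).
- camera(name): name is "side" or "top" or "wrist"; returns (picture, depth): 480x640x3 uint8, red, green, blue; 480x640 float32, mm along the optical axis (not along the pixel's ray), 0 where there is no reading.
- get_calibration(name): a dict with "K" (3x3 intrinsics, pixels), "rvec" (rotation vector, rad) and "tvec" (3), from world to camera coordinates, as OpenCV has them; the wrist camera has in their place "hand_eye" (4x4, takes a point from camera to tool coordinates, whose origin is the TCP and whose axes are the flange's). Camera axes: x right, y down, z forward; pixel columns grow to the right and rows downward; lengths in mm; the calibration is good to about 2 mm. A picture is of the moment at which its call begins: read the wrist's pose just before it. get_calibration takes no time and is no camera call.
- finish_job(): hands the job in, once; it reports no verdict.
Trained networks look in the newest picture that a camera, given by its name, has taken for a name from the list of things; names that differ only in an ending like _2 or _b are one class to them, and where a whole thing is asked for, a point or a joint stands for the part that bears it (a point fixed in the world has none). Each returns a list of dicts, best first, with "p" (0 to 1); they miss things now and then, are a little off and sometimes report something else, mostly with a low value. They report only what shows in the picture. A call takes as long as a camera call. They do not tell look-alikes from the thing itself.
- masks_of(target, camera): "region" (480x640 bool, what is visible of it) and "xy" ([column, row] in pixels, amid what is visible of it).
The state is a dict: "time": time; "qpos": joint angles; "qvel": joint speeds; "tau": joint torques, N m; "eef_pos": TCP position; "orientation": TCP orientation; "wrist_force": force on the tool from outside, world axes, zero at the start; "moment": the same for the moment, N m; "opening": finger opening in mm.
Only numpy, scipy, OpenCV 4.12 (cv2) and the standard library are available. Lean on these libraries where they do the work, as an engineer would, in place of code of your own. Each camera call takes 0.05 s, during which the arm holds its last target. There are 200 camera calls.

### The job

Take the larger of the two wooden picture frames, lay it flat on the squaring jig with a long side towards the long back fence, and push it square and flush into the corner of the two fences. Only then swing the jig's upright hold-down bar over so that it rests on the frame. Leave the smaller frame and the other things on the bench where they are.

Things in the scene. Friction and masses are not known exactly. Their poses are not given: they have to be found in the camera images.
- frame: The larger picture frame: an open rectangle of brown wood, 160 mm long (its y axis), 120 mm wide (its x axis), 22 mm thick, all rails 24 mm wide, opening 112 x 72 mm, about 0.22 kg. Origin: centre of the underside, z up. Half-turn symmetric: either way round is right. It starts flat on the bench, to the robot's right.
- jig: Squaring jig, fixed: white laminated board 230 (x) by 270 (y) by 18 mm with two dark fences, 25 mm wide, 16 mm above the board. Long back fence (235 mm) along the +x edge, inner face at x = +90 mm; short side fence (130 mm) along the +y edge from x = -40 to +90, inner face at y = +110 mm. The -x and -y sides are open. Origin: centre of the board's underside, z up.
- jig_corner (a point): The inside corner of the two fences, on the board's top face (18 mm above the bench); its axes are the jig's. The frame fully home has its origin at x = -60, y = -80, z = 0 mm from here, its y axis along the jig's y axis.
- bar (a joint): Angle of the hold-down bar, rad: 0 = level, reaching from the side fence to the jig's -y and resting on a frame that lies home (with no frame it drops to -0.12); 1.57 = upright; 1.95 = stop, leaning outward (+y). It starts about upright, held by hinge friction; below about 1.2 rad its weight (0.2 kg) carries it down slowly.
- bar_hinge (a point): The bar's hinge axis, on top of the side fence, 48.5 mm above the bench; the axis runs along the jig's x axis. The bar is dark wood, 24 mm wide (jig x), 16 mm thick, and reaches 114 mm from the hinge.
- bar_tip (a point): The free end of the hold-down bar, mid-thickness, 114 mm from the hinge.
- small_frame: The smaller picture frame, of the same wood, 120 x 90 x 22 mm with 24 mm rails: leave it alone. Origin: centre of the underside. The two frames may have changed places.
- offcut: A pale wood offcut, 70 x 32 x 25 mm, lying between the frames and the jig: leave it. Origin: centre of the underside.
- brush: A brush about 160 mm long, lying between the frames and the jig, to be left. Origin: underside, near its middle.
- pawn: A dark wooden chess pawn, 74 mm tall and 34 mm across, standing upright, to be left. Origin: centre of the underside.
- bowl: A turned wooden bowl, 120 mm across and 50 mm high, beyond the jig, to be left. Origin: centre of the underside.
- glue: A white glue bottle, 56 mm across and 150 mm tall, standing beyond the jig, to be left. Origin: centre of the underside.
Not all that is in view belongs to the job. Leave any yellow look-alike of the frame alone.

How it is judged:
By the outcome, as a careful person would: the job done as asked, in the order asked, and still so for the second after the job is handed in, with the robot touching nothing.
It also fails if it takes over 72 s, if anything falls off the work surface, if the arm or the gripper's body presses on something with over 40 N, if the wrist force passes 120 N, or if a joint passes its speed limit or range.

## Working session

There is one attempt and no reset: what is moved stays moved. The work goes in short steps, Python scripts to look and compute and a tool call to move; the robot and the scene stay as the last step left them, time stands still between calls to the robot, and variables do not carry over. Pictures are saved under pics/ and viewed, on a budget of 10 in all, crops included, one or two more only if the job needs it, and the job is handed in when it is done.

Besides the shell and the picture viewer there is one more tool, called after "Request:" by a JSON object that holds its "op" and its "data". send_rows: Moves the arm, as the interface text tells. Its arguments: {"type":"object","properties":{"increments":{"type":"array","items":{"type":"array"}},"newtons":{"type":"number"}},"required":["increments"]}

```bash
ls; mkdir -p pics; cat > h.py <<'E'
from workcell import *
import numpy as np, cv2
def save(n,im): cv2.imwrite('pics/'+n+'.png',cv2.cvtColor(im,cv2.COLOR_RGB2BGR))
def pts(name,depth,st=None):
    c=get_calibration(name);K=np.array(c['K'])
    v,u=np.mgrid[0:480,0:640]
    P=np.stack([(u-K[0,2])/K[0,0]*depth,(v-K[1,2])/K[1,1]*depth,depth],-1)
    if name=='wrist':
        H=np.array(c['hand_eye']);P=P@H[:3,:3].T+H[:3,3]
        return P@np.array(st['orientation']).T+np.array(st['eef_pos'])
    R=cv2.Rodrigues(np.array(c['rvec'],float))[0]
    return (P-np.array(c['tvec']).ravel())@R
E
python3 - <<'E'
from h import *
s=sense();print({k:np.round(v,3).tolist() for k,v in s.items()})
for n in ['top','side']:
    im,d=camera(n);save(n+'0',im);np.savez('/tmp/'+n+'0.npz',im=im,d=d)
    P=pts(n,d)
    for t in ['frame','small_frame','jig','bar','offcut','brush','pawn','bowl','glue']:
        for m in masks_of(t,n)[:4]:
            r=m['region']&(d>0);q=P[r]
            print(n,t,round(m['p'],2),np.round(m['xy']),r.sum(),np.round(np.median(q,0)) if len(q) else '',np.round(np.percentile(q,[1,99],axis=0)).tolist() if len(q) else '')
E
```

```text
pics
{'time': 0.0, 'qpos': [-76.557, 19.132, 2.284, 84.013, -0.77, 76.966, -3.351], 'qvel': [0.028, 0.019, 0.008, 0.037, 0.036, 0.057, 0.019], 'tau': [0.001, -65.851, 1.366, -40.559, 0.017, 0.012, -0.0], 'eef_pos': [212.812, 613.612, 195.302], 'orientation': [[-0.945, 0.328, -0.0], [0.328, 0.945, -0.002], [-0.0, -0.002, -1.0]], 'wrist_force': [-0.624, 0.084, -0.072], 'moment': [0.034, 0.01, -0.006], 'opening': 85.076}
top frame 0.65 [515. 343.] 2294 [ 307. -605.   23.] [[220.0, -693.0, 1.0], [398.0, -514.0, 28.0]]
top frame 0.57 [417. 335.] 1977 [ 269. -351.   23.] [[181.0, -436.0, 3.0], [359.0, -261.0, 28.0]]
top frame 0.55 [386. 176.] 1899 [ 659. -309.   23.] [[594.0, -389.0, 3.0], [721.0, -229.0, 28.0]]
top frame 0.35 [261. 136.] 1718 [789.  20.  22.] [[725.0, -40.0, 2.0], [835.0, 72.0, 53.0]]
top small_frame 0.73 [385. 252.] 1307 [ 481. -298.   23.] [[425.0, -361.0, -0.0], [535.0, -232.0, 28.0]]
top jig 0.77 [211. 243.] 10128 [522. 129.  20.] [[401.0, -12.0, 13.0], [639.0, 259.0, 137.0]]
top bar 0.61 [155. 232.] 199 [532. 241. 120.] [[521.0, 237.0, 48.0], [544.0, 251.0, 166.0]]
t
[... 1229 characters left out ...]
.0, 44.0], [546.0, 258.0, 164.0]]
side offcut 0.6 [344. 261.] 491 [ 465. -109.   24.] [[428.0, -157.0, 0.0], [502.0, -95.0, 29.0]]
side brush 0.69 [274. 262.] 839 [ 616. -106.   19.] [[523.0, -139.0, -1.0], [679.0, -91.0, 24.0]]
side brush 0.53 [303. 374.] 649 [535. 253. 116.] [[523.0, 236.0, 37.0], [547.0, 258.0, 164.0]]
side pawn 0.85 [219. 251.] 250 [ 754. -111.   30.] [[743.0, -127.0, 1.0], [772.0, -102.0, 76.0]]
side pawn 0.65 [172. 356.] 1540 [776. 212.  91.] [[756.0, 185.0, 8.0], [805.0, 225.0, 152.0]]
side bowl 0.65 [198. 291.] 1894 [789.  -5.  27.] [[728.0, -42.0, 4.0], [836.0, 71.0, 53.0]]
side glue 0.62 [173. 354.] 1647 [776. 211.  89.] [[756.0, 106.0, 1.0], [849.0, 225.0, 152.0]]
```

View pics/top0.png

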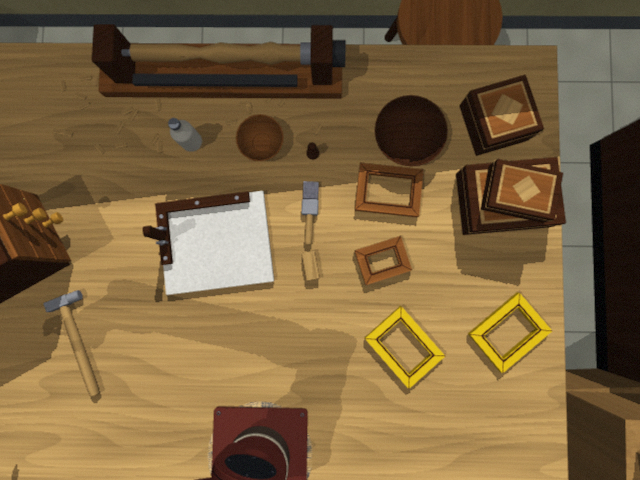

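```bash
python3 - <<'E'
import sys
from h import *
# top-down ortho-rectified analysis
Z=np.load('/tmp/top0.npz');P=pts('top',Z['d'].astype(float));im=Z['im']
def box(lo,hi,zl,zh):
    m=np.all((P[...,:2]>lo)&(P[...,:2]<hi),-1)&(P[...,2]>zl)&(P[...,2]<zh)
    return m
for n,lo,hi in [('A',(580,-410),(740,-210)),('B',(410,-375),(550,-215)),('C',(210,-700),(410,-505)),('D',(170,-445),(370,-250))]:
    m=box(lo,hi,15,30);q=P[m];r=cv2.minAreaRect(q[:,:2].astype(np.float32))
    print(n,len(q),np.round(r[0],1),np.round(r[1],1),round(r[2],2),'z',np.round(np.median(q[:,2]),1),'rgb',np.median(im[m],0))
for n,zl,zh in [('board',10,25),('fence',29,42)]:
    m=box((380,-30),(660,290),zl,zh);q=P[m];r=cv2.minAreaRect(q[:,:2].astype(np.float32))
    print(n,len(q),np.round(r[0],1),np.round(r[1],1),round(r[2],2),'z',np.round(np.median(q[:,2]),1))
crop=im[130:310,340:460];save('cropA',cv2.resize(crop,None,fx=4,fy=3.3,interpolation=cv2.INTER_CUBIC)[:594])
for n in['top','wrist']:print(get_calibration(n))
E
```

```text
A 1891 [ 672.2 -311.4] [160.1 147.7] 84.47 z 22.9 rgb [105.  66.  34.]
B 1285 [ 480.8 -295.7] [ 90.  120.3] 18.52 z 23.0 rgb [135.  83.  39.]
C 2061 [ 308.5 -606.8] [122.6 161.5] 40.17 z 23.0 rgb [221. 187.  23.]
D 1939 [ 269.1 -349.2] [161.  120.1] 41.92 z 23.0 rgb [225. 191.  25.]
board 8408 [520.1 126.2] [229.9 271.5] 8.01 z 19.0
fence 1394 [526.8 145.4] [212.1 236.5] 7.96 z 35.0
{'K': array([[487.2095022 ,   0.        , 319.97906648],
       [  0.        , 487.2095022 , 239.83421286],
       [  0.        ,   0.        ,   1.        ]]), 'rvec': array([ 2.18521336, -2.15625268,  0.06609931]), 'tvec': array([-147.168713 ,  526.2109426, 1197.6046172])}
{'K': array([[414.87267302,   0.        , 316.11443311],
       [  0.        , 414.87267302, 240.5008152 ],
       [  0.        ,   0.        ,   1.        ]]), 'hand_eye': array([[ 9.18592990e-04, -9.63023306e-01, -2.69416533e-01,
         6.69399552e+01],
       [ 9.99999563e-01,  8.38025373e-04,  4.14060051e-04,
        -8.79101676e-01],
       [-1.72971588e-04, -2.69416796e-01,  9.63023655e-01,
        -1.76902384e+02],
       [ 0.00000000e+00,  0.00000000e+00,  0.00000000e+00,
         1.00000000e+00]])}
```

Top view: larger brown frame at (390,190), smaller brown at (385,260), and yellow look-alikes at (405,347) and (510,332). The jig is at (215,243) with its bar at (155,232). A dark dish sits close to the big frame at (410,130). By size (160x~122, brown), the one at (390,190) is mine. I'll check it in a close crop.

View pics/cropA.png

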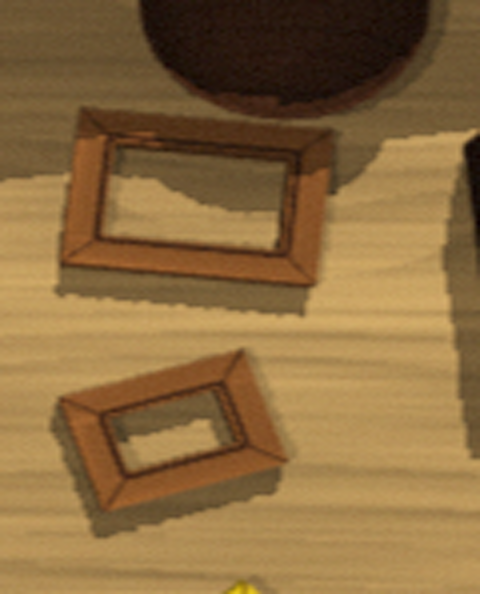

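```bash
cat >> h.py <<'E'
def rot(w): return cv2.Rodrigues(np.array(w,float))[0]
def plan(xyz,yaw,n=None):
    """rows to bring TCP to xyz with tool y azimuth yaw (deg), tool kept pointing down; prints rounded rows"""
    s=sense();p=np.array(s['eef_pos'],float);R=np.array(s['orientation'])
    a=np.radians(yaw);Rt=np.array([[-np.sin(a),np.cos(a),0],[np.cos(a),np.sin(a),0],[0,0,-1]])
    rv=cv2.Rodrigues(R.T@Rt)[0].ravel();d=np.array(xyz)-p
    n=n or int(max(np.ceil(np.linalg.norm(d)/45),np.ceil(np.linalg.norm(rv)/.14),1))
    print('from',np.round(p,1),'yaw',round(float(np.degrees(np.arctan2(R[1,1],R[0,1]))),2),'d',np.round(d,1),'turn',np.round(rv,4),'n',n)
    C=R.copy();w=np.round(rv/n,3)
    for i in range(n):
        print([np.round(C.T@(d/n),1).tolist(),w.tolist()]);C=C@rot(w)
E
python3 - <<'E'
from h import *
Z=np.load('/tmp/top0.npz');P=pts('top',Z['d'].astype(float))
m=np.all((P[...,:2]>(580,-410))&(P[...,:2]<(740,-210)),-1)&(P[...,2]>19)&(P[...,2]<26)
n,l,s,c=cv2.connectedComponentsWithStats(m.astype(np.uint8));k=1+np.argmax(s[1:,4]);q=P[l==k]
print(s,cv2.minAreaRect(q[:,:2].astype(np.float32)))
plan((600,-310,260),-5)
E
```

```text
[[     0      0    640    480 305602]
 [   398    157      1      1      1]
 [   401    157     18      4     35]
 [   399    159      1      1      1]
 [   355    162     68     54   1561]] ((659.0234375, -310.15924072265625), (160.0084228515625, 121.26467895507812), 84.46730041503906)
from [213.  614.1 196.2] yaw 70.87 d [ 387.  -924.1   63.8] turn [-0.      0.      1.3242] n 23
[[-29.1, -32.4, -2.8], [-0.0, 0.0, 0.058]]
[[-30.9, -30.7, -2.8], [-0.0, 0.0, 0.058]]
[[-32.6, -28.9, -2.8], [-0.0, 0.0, 0.058]]
[[-34.2, -26.9, -2.8], [-0.0, 0.0, 0.058]]
[[-35.7, -24.9, -2.8], [-0.0, 0.0, 0.058]]
[[-37.1, -22.8, -2.8], [-0.0, 0.0, 0.058]]
[[-38.4, -20.6, -2.8], [-0.0, 0.0, 0.058]]
[[-39.5, -18.3, -2.8], [-0.0, 0.0, 0.058]]
[[-40.5, -16.0, -2.8], [-0.0, 0.0, 0.058]]
[[-41.4, -13.6, -2.8], [-0.0, 0.0, 0.058]]
[[-42.1, -11.2, -2.8], [-0.0, 0.0, 0.058]]
[[-42.7, -8.8, -2.8], [-0.0, 0.0, 0.058]]
[[-43.1, -6.3, -2.8], [-0.0, 0.0, 0.058]]
[[-43.4, -3.8, -2.8], [-0.0, 0.0, 0.058]]
[[-43.5, -1.2, -2.8], [-0.0, 0.0, 0.058]]
[[-43.5, 1.3, -2.8], [-0.0, 0.0, 0.058]]
[[-43.4, 3.8, -2.8], [-0.0, 0.0, 0.058]]
[[-43.1, 6.3, -2.8], [-0.0, 0.0, 0.058]]
[[-42.7, 8.8, -2.8], [-0.0, 0.0, 0.058]]
[[-42.1, 11.3, -2.8], [-0.0, 0.0, 0.058]]
[[-41.4, 13.7, -2.8], [-0.0, 0.0, 0.058]]
[[-40.5, 16.1, -2.8], [-0.0, 0.0, 0.058]]
[[-39.5, 18.4, -2.8], [-0.0, 0.0, 0.058]]
```

The crop confirms it: the big brown frame is the upper one, and a dark dish sits just beyond its far edge. I'll grip the near (-x) long rail, approaching through a point clear of the bar.

Request:
{"op": "send_rows", "data": {"increments": [[[-30.4, -29.3, -4.3], [0, 0, 0], 50], [[-30.4, -29.3, -4.3], [0, 0, 0], 50], [[-30.4, -29.3, -4.3], [0, 0, 0], 50], [[-30.4, -29.3, -4.3], [0, 0, 0], 50], [[-30.4, -29.3, -4.3], [0, 0, 0], 50]]}}

```text
time: 1.5
eef_pos: [309.2, 424.3, 218.0]
orientation: [[-0.945, 0.328, 0.0], [0.328, 0.945, 0.0], [0.0, 0.0, -1.0]]
wrist_force: [0.4, 0.8, -0.1]
opening: 50.1
```

Request:
{"op": "send_rows", "data": {"increments": [[[-30.4, -29.3, -4.3], [0, 0, 0], 50], [[-30.4, -29.3, -4.3], [0, 0, 0], 50], [[-30.4, -29.3, -4.3], [0, 0, 0], 50], [[-30.4, -29.3, -4.3], [0, 0, 0], 50], [[-30.4, -29.3, -4.3], [0, 0, 0], 50]]}}

```text
time: 2.0
eef_pos: [404.7, 236.1, 239.7]
orientation: [[-0.945, 0.328, 0.0], [0.328, 0.945, 0.001], [-0.0, 0.001, -1.0]]
wrist_force: [0.2, 0.2, -0.1]
opening: 49.8
```

Request:
{"op": "send_rows", "data": {"increments": [[[-30.4, -29.3, -4.3], [0, 0, 0], 50], [[-30.4, -29.3, -4.3], [0, 0, 0], 50], [[-30.4, -29.3, -4.3], [0, 0, 0], 50], [[-30.4, -29.3, -4.3], [0, 0, 0], 50], [[-30.4, -29.3, -4.3], [0, 0, 0], 50]]}}

```text
time: 2.5
eef_pos: [500.3, 47.8, 261.3]
orientation: [[-0.945, 0.328, 0.001], [0.328, 0.945, 0.001], [-0.001, 0.001, -1.0]]
wrist_force: [1.1, -0.5, -0.0]
opening: 49.7
```

Request:
{"op": "send_rows", "data": {"increments": [[[-21.3, -30.7, 0], [0, 0, 0], 50], [[-21.3, -30.7, 0], [0, 0, 0], 50], [[-21.3, -30.7, 0], [0, 0, 0], 50], [[-21.3, -30.7, 0], [0, 0, 0], 50], [[-21.3, -30.7, 0], [0, 0, 0], 50]]}}

```text
time: 3.0
eef_pos: [550.4, -131.9, 261.1]
orientation: [[-0.945, 0.327, 0.001], [0.327, 0.945, 0.0], [-0.001, 0.001, -1.0]]
wrist_force: [0.3, 0.2, -0.2]
opening: 50.0
```

Request:
{"op": "send_rows", "data": {"increments": [[[-21.3, -30.7, 0], [0, 0, 0], 50], [[-21.3, -30.7, 0], [0, 0, 0], 50], [[-21.3, -30.7, 0], [0, 0, 0], 50], [[-21.3, -30.7, 0], [0, 0, 0], 50], [[-21.3, -30.7, 0], [0, 0, 0], 50]]}}

```text
time: 3.5
eef_pos: [601.0, -311.6, 260.6]
orientation: [[-0.945, 0.327, 0.0], [0.327, 0.945, 0.0], [-0.0, 0.0, -1.0]]
wrist_force: [1.0, 0.4, 0.8]
opening: 50.1
```

Request:
{"op": "send_rows", "data": {"increments": [[[0, 0, 0], [0, 0, 0.133], 50], [[0, 0, 0], [0, 0, 0.133], 50], [[0, 0, 0], [0, 0, 0.133], 50], [[0, 0, 0], [0, 0, 0.133], 50], [[0, 0, 0], [0, 0, 0.133], 50]]}}

```text
time: 4.0
eef_pos: [600.5, -310.3, 260.7]
orientation: [[-0.537, 0.844, 0.0], [0.844, 0.537, 0.0], [0.0, 0.0, -1.0]]
wrist_force: [-0.1, -0.5, -0.6]
opening: 49.8
```

Request:
{"op": "send_rows", "data": {"increments": [[[0, 0, 0], [0, 0, 0.133], 50], [[0, 0, 0], [0, 0, 0.133], 50], [[0, 0, 0], [0, 0, 0.133], 50], [[0, 0, 0], [0, 0, 0.133], 50], [[0, 0, 0], [0, 0, 0.133], 50]]}}

```text
time: 4.5
eef_pos: [600.6, -310.2, 260.8]
orientation: [[0.098, 0.995, 0.0], [0.995, -0.098, 0.0], [0.0, 0.0, -1.0]]
wrist_force: [-0.9, -0.5, -0.9]
opening: 50.2
```

```bash
python3 - <<'E'
from h import *
s=sense();im,d=camera('wrist');save('w1',im)
P=pts('wrist',d.astype(float),s)
m=(P[...,2]>17)&(P[...,2]<27)&(d>0)&(im[...,0]>im[...,2]+25)&(P[...,0]>560)
n,l,st,c=cv2.connectedComponentsWithStats(m.astype(np.uint8));k=1+np.argmax(st[1:,4]);q=P[l==k]
r=cv2.minAreaRect(q[:,:2].astype(np.float32));print(st[k],r,np.median(q[:,2]), (d>0).mean())
b=cv2.boxPoints(r);print(b)
plan((611,-305,40),-5.5)
E
```

```text
[  317   108   125   158 11077] ((662.6810302734375, -313.3666076660156), (159.3559112548828, 119.94342803955078), 84.44424438476562) 21.308379711841695 0.995986328125
[[ 595.27704 -386.86414]
 [ 714.65704 -398.47638]
 [ 730.085   -239.86908]
 [ 610.705   -228.25684]]
from [ 600.7 -310.   260.6] yaw -6.06 d [  10.3    5.  -220.6] turn [-0.0002 -0.0002 -0.0098] n 5
[[1.2, 2.0, 44.1], [-0.0, -0.0, -0.002]]
[[1.2, 2.0, 44.1], [-0.0, -0.0, -0.002]]
[[1.2, 2.0, 44.1], [-0.0, -0.0, -0.002]]
[[1.2, 2.0, 44.1], [-0.0, -0.0, -0.002]]
[[1.2, 2.0, 44.1], [-0.0, -0.0, -0.002]]
```

View pics/w1.png

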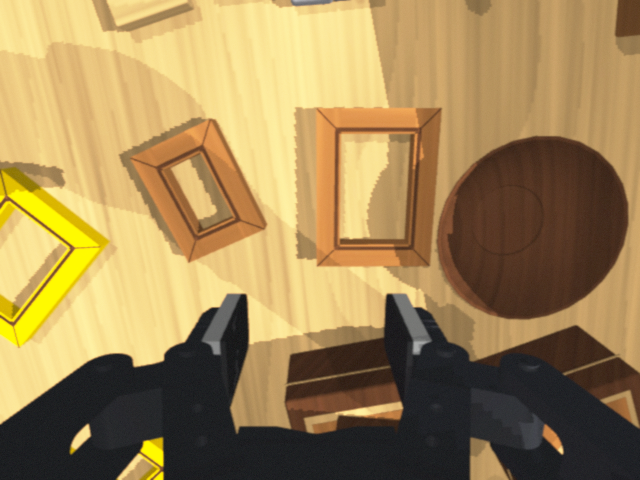

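Wrist view: the frame is at (375,187), with the dish right next to its far side at (535,228). The near rail is free. Both cameras agree to 3-4 mm, so I'll use the mean. Now I'll lower onto the near long rail.

Request:
{"op": "send_rows", "data": {"increments": [[[0.8, 2.4, 40], [0, 0, -0.002], 50], [[0.8, 2.4, 40], [0, 0, -0.002], 50], [[0.8, 2.4, 40], [0, 0, -0.002], 50], [[0.8, 2.4, 40], [0, 0, -0.002], 50], [[0.8, 2.4, 40], [0, 0, -0.001], 50]]}}

```text
time: 5.05
eef_pos: [613.0, -307.1, 59.2]
orientation: [[0.08, 0.997, 0.0], [0.997, -0.08, 0.0], [0.0, 0.0, -1.0]]
wrist_force: [0.5, 0.0, 0.4]
opening: 49.9
```

Request:
{"op": "send_rows", "data": {"increments": [[[0, 0, 25], [0, 0, 0], 50], [[0, 0, 20], [0, 0, 0], 50], [[0, 0, 12], [0, 0, 0], 50], [[0, 0, 0], [0, 0, 0], 50]]}}

```text
time: 5.45
eef_pos: [612.3, -307.1, 2.6]
orientation: [[0.083, 0.997, -0.001], [0.997, -0.083, 0.001], [0.0, -0.002, -1.0]]
wrist_force: [0.3, 0.0, 1.1]
opening: 49.9
```

Request:
{"op": "send_rows", "data": {"increments": [[[0, 0, 0], [0, 0, 0.013], 50], [[0, 0, 0], [0, 0, 0], 35], [[0, 0, 0], [0, 0, 0], 20], [[0, 0, 0], [0, 0, 0], 15], [[0, 0, 0], [0, 0, 0], 15]], "newtons": 50}}

```text
time: 5.95
eef_pos: [613.0, -307.5, 4.2]
orientation: [[0.097, 0.995, 0.001], [0.995, -0.097, -0.0], [-0.0, 0.001, -1.0]]
wrist_force: [0.4, -0.6, -0.3]
opening: 15.1
```

Request:
{"op": "send_rows", "data": {"increments": [[[0, 0, 0], [0, 0, 0], 15], [[0, 0, 0], [0, 0, 0], 15], [[0, 0, -10], [0, 0, 0], 15], [[0, 0, -20], [0, 0, 0], 15], [[0, 0, 0], [0, 0, 0], 15]]}}

```text
time: 6.45
eef_pos: [614.3, -309.0, 37.8]
orientation: [[0.097, 0.995, 0.004], [0.995, -0.097, -0.002], [-0.002, 0.004, -1.0]]
wrist_force: [0.5, -0.9, 0.4]
opening: 15.2
```

The opening fell to 15 mm, so the rail isn't held. I'll look before doing anything else.

```bash
python3 - <<'E'
from h import *
s=sense();im,d=camera('side');P=pts('side',d.astype(float));save('s2',cv2.resize(im[150:300,200:440],None,fx=3,fy=3,interpolation=cv2.INTER_CUBIC))
im,d=camera('wrist');save('w2',im);P=pts('wrist',d.astype(float),s)
m=(P[...,2]>10)&(P[...,2]<35)&(d>0)&(im[...,0]>im[...,2]+25)
n,l,st,c=cv2.connectedComponentsWithStats(m.astype(np.uint8))
for k in range(1,n):
    if st[k,4]>1500:
        q=P[l==k];print(st[k],cv2.minAreaRect(q[:,:2].astype(np.float32)),np.percentile(q[:,2],[5,50,95]))
E
```

```text
[  286    94   275   314 39838] ((662.5352172851562, -314.10809326171875), (160.5796356201172, 121.0246810913086), 84.53125) [20.93052887 22.63625074 23.72990321]
[    0   118   194   284 26827] ((483.95135498046875, -299.6338806152344), (92.1521224975586, 120.64408874511719), 18.493183135986328) [13.14191547 22.22256981 23.38353113]
[ 559  245   81  202 6122] ((779.3193969726562, -371.79510498046875), (90.54618835449219, 67.5921859741211), 55.39236068725586) [10.60465391 15.58934623 27.7961607 ]
```

View pics/w2.png

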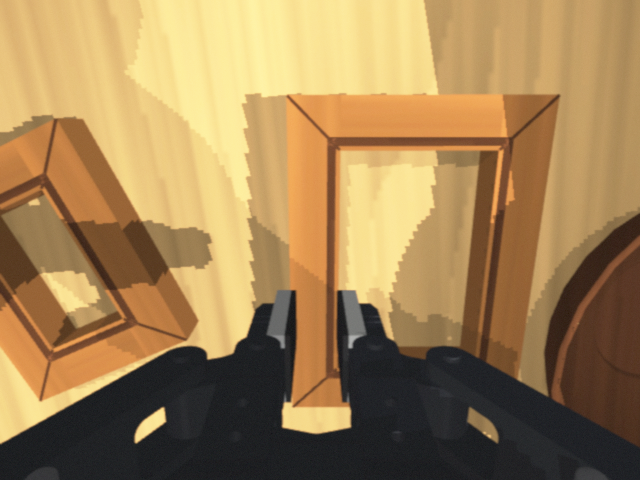

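View pics/s2.png

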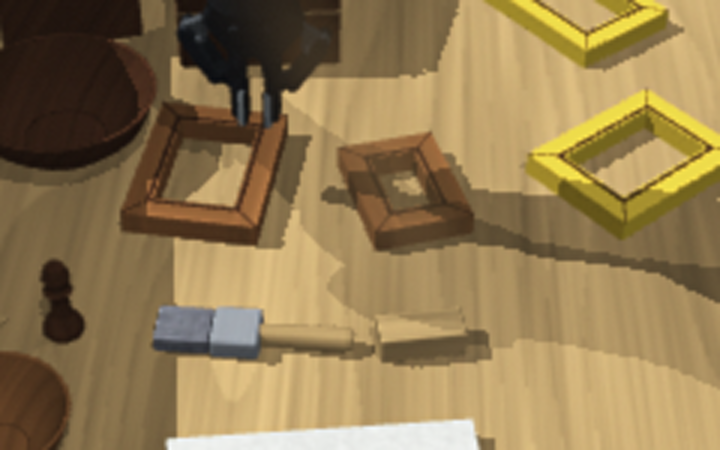

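The frame is still on the bench, and the fingers closed above or past it. I'll check where the fingertips really are in the tool frame from the wrist depth.

```bash
python3 - <<'E'
from h import *
s=sense();print(np.round(s['eef_pos'],1),s['opening'],np.round(s['qpos'],1))
im,d=camera('wrist');c=get_calibration('wrist');K=c['K'];H=c['hand_eye']
v,u=np.mgrid[0:480,0:640];d=d.astype(float)
T=np.stack([(u-K[0,2])/K[0,0]*d,(v-K[1,2])/K[1,1]*d,d],-1)@H[:3,:3].T+H[:3,3]
for r in (292,300,320,350):
    print(r,[(x,np.round(T[r,x],0).tolist()) for x in (272,280,287,293,310,318,345,352,360)])
n=(d>0)&(T[...,2]<8)&(np.abs(T[...,1])<25)&(np.abs(T[...,0])<18)
print(np.percentile(T[n],[1,50,99],axis=0))
im,d=camera('side');P=pts('side',d.astype(float))
m=(d>0)&(abs(P[...,0]-614)<40)&(abs(P[...,1]+309)<25)&(P[...,2]>26)&(P[...,2]<120)
q=P[m];print(len(q))
for z in range(26,90,8):
    k=q[(q[:,2]>=z)&(q[:,2]<z+8)]
    if len(k):print(z,len(k),np.round(k.min(0)),np.round(k.max(0)))
E
```

```text
[ 613.5 -307.9   35.3] 14.75103466623029 [-14.5  41.7  55.8  90.3 -36.6  67.7  43.4]
292 [(272, [-22.0, -23.0, 36.0]), (280, [10.0, -12.0, -41.0]), (287, [10.0, -9.0, -40.0]), (293, [10.0, -7.0, -41.0]), (310, [-13.0, -2.0, 15.0]), (318, [-13.0, 2.0, 16.0]), (345, [10.0, 11.0, -39.0]), (352, [10.0, 14.0, -40.0]), (360, [-22.0, 25.0, 36.0])]
300 [(272, [-27.0, -23.0, 37.0]), (280, [10.0, -11.0, -48.0]), (287, [10.0, -9.0, -47.0]), (293, [10.0, -7.0, -47.0]), (310, [-18.0, -2.0, 15.0]), (318, [-17.0, 2.0, 14.0]), (345, [10.0, 11.0, -47.0]), (352, [10.0, 13.0, -48.0]), (360, [-27.0, 25.0, 36.0])]
320 [(272, [9.0, -12.0, -61.0]), (280, [9.0, -10.0, -61.0]), (287, [10.0, -8.0, -62.0]), (293, [7.0, -6.0, -55.0]), (310, [-28.0, -2.0, 14.0]), (318, [-28.0, 2.0, 13.0]), (345, [10.0, 10.0, -62.0]), (352, [10.0, 12.0, -62.0]), (360, [10.0, 14.0, -63.0])]
350 [(272, [10.0, -11.0, -81.0]), (280, [11.0, -8.0, -81.0]), (287, [5.0, -7.0, -72.0]), (293, [-2.0, -6.0, -59.0]), (310, [-45.0, -2.0, 15.0]), (318, [-45.0, 2.0, 14.0]), (345, [6.0, 9.0, -72.0]), (352, [6.0, 11.0, -73.0]), (360, [11.0, 12.0, -81.0])]
[[  -8.79902618  -23.29085481 -127.27028831]
 [  11.39736057    0.2385701  -109.41084768]
 [  17.79924954   21.78589503  -41.43924643]]
204
26 11 [ 603. -323.   26.] [ 625. -290.   27.]
66 3 [ 606. -314.   70.] [ 622. -298.   74.]
74 23 [ 595. -315.   75.] [ 633. -293.   82.]
82 32 [ 593. -315.   82.] [ 635. -295.   90.]
```

Wrist and side depth agree that the fingertips sit about 37 mm behind the stated TCP: tip z is about 72 with the TCP at 35. The TCP, then, isn't at the finger ends. I'll open to 50 and measure the tips precisely before going lower.

Request:
{"op": "send_rows", "data": {"increments": [[[0, 0, 0], [0, 0, 0], 50], [[0, 0, 0], [0, 0, 0], 50], [[0, 0, 0], [0, 0, 0], 50], [[0, 0, 0], [0, 0, 0], 50]]}}

```text
time: 7.05
eef_pos: [612.6, -307.5, 33.5]
orientation: [[0.097, 0.995, -0.0], [0.995, -0.097, 0.0], [0.0, -0.0, -1.0]]
wrist_force: [0.1, 0.0, 0.5]
opening: 50.3
```

```bash
cat >> h.py <<'E'
def tips():
    s=sense();im,d=camera('wrist');c=get_calibration('wrist');K=c['K'];H=c['hand_eye']
    v,u=np.mgrid[0:480,0:640];d=d.astype(float)
    T=np.stack([(u-K[0,2])/K[0,0]*d,(v-K[1,2])/K[1,1]*d,d],-1)@H[:3,:3].T+H[:3,3]
    print('open',s['opening'],'pos',np.round(s['eef_pos'],1))
    for sg in(-1,1):
        m=(d>0)&(T[...,2]<10)&(sg*T[...,1]>2)&(sg*T[...,1]<50)&(np.abs(T[...,0])<14)&(im.max(-1)<190)&(np.ptp(im.astype(int),axis=-1)<25)
        q=T[m];zt=np.percentile(q[:,2],99.5);k=q[q[:,2]>zt-8]
        print(sg,'tip z',np.round(zt,1),'y',np.round(np.percentile(k[:,1],[2,50,98]),1),'x',np.round(np.percentile(k[:,0],[2,50,98]),1))
E
python3 - <<'E'
from h import *
tips()
im,d=camera('side');P=pts('side',d.astype(float))
m=(d>0)&(abs(P[...,0]-614)<45)&(abs(P[...,1]+309)<25)&(P[...,2]>50)&(P[...,2]<90)
q=P[m];print(np.round(np.percentile(q[:,2],[1,5,20]),1))
E
```

```text
open 50.29984826505614 pos [ 612.6 -307.5   33.5]
-1 tip z -43.3 y [-36.  -24.1 -23.7] x [-8.6  5.9 10.2]
1 tip z -42.0 y [26.  26.3 38.1] x [-10.7   5.8  10.3]
[75.4 76.9 79.8]
```

Request:
{"op": "send_rows", "data": {"increments": [[[0, 0, 20], [0, 0, 0], 50], [[0, 0, 20], [0, 0, 0], 50], [[0, 0, 10], [0, 0, 0], 50], [[0, 0, 10], [0, 0, 0], 50], [[0, 0, 0], [0, 0, 0], 50]]}}

```text
time: 7.65
eef_pos: [611.7, -307.1, -28.2]
orientation: [[0.097, 0.995, -0.002], [0.995, -0.097, 0.001], [0.001, -0.003, -1.0]]
wrist_force: [0.3, 0.0, 0.3]
opening: 49.9
```

Request:
{"op": "send_rows", "data": {"increments": [[[0, 0, 4], [0, 0, 0], 50], [[0, 0, 4], [0, 0, 0], 50], [[0, 0, 0], [0, 0, 0], 40]]}}

```text
time: 7.95
eef_pos: [612.7, -307.4, -34.4]
orientation: [[0.097, 0.995, -0.0], [0.995, -0.097, 0.0], [0.0, -0.0, -1.0]]
wrist_force: [-0.6, -0.4, -0.5]
opening: 39.8
```

Request:
{"op": "send_rows", "data": {"increments": [[[0, 0, 0], [0, 0, 0], 30], [[0, 0, 0], [0, 0, 0], 20], [[0, 0, 0], [0, 0, 0], 15], [[0, 0, 0], [0, 0, 0], 15], [[0, 0, 0], [0, 0, 0], 15]], "newtons": 50}}

```text
time: 8.45
eef_pos: [613.1, -307.6, -33.7]
orientation: [[0.097, 0.995, 0.001], [0.995, -0.097, -0.0], [-0.0, 0.001, -1.0]]
wrist_force: [0.3, 0.4, 5.7]
opening: 22.8
```

Held, with the opening at 22.8. Lift.

Request:
{"op": "send_rows", "data": {"increments": [[[0, 0, -10], [0, 0, 0], 15], [[0, 0, -20], [0, 0, 0], 15], [[0, 0, -30], [0, 0, 0], 15], [[0, 0, -30], [0, 0, 0], 15], [[0, 0, 0], [0, 0, 0], 15]]}}

```text
time: 8.95
eef_pos: [614.4, -309.5, 61.1]
orientation: [[0.098, 0.995, 0.006], [0.995, -0.098, -0.003], [-0.002, 0.006, -1.0]]
wrist_force: [0.1, -0.2, -2.6]
opening: 22.9
```

```bash
cat >> h.py <<'E'
def held(lo,hi,xlim=None):
    s=sense();im,d=camera('wrist');P=pts('wrist',d.astype(float),s)
    m=(P[...,2]>lo)&(P[...,2]<hi)&(d>0)&(im[...,0]>im[...,2]+25)
    n,l,st,c=cv2.connectedComponentsWithStats(m.astype(np.uint8));k=1+np.argmax(st[1:,4]);q=P[l==k]
    T=(q-np.array(s['eef_pos']))@np.array(s['orientation'])
    A=np.c_[q[:,:2],np.ones(len(q))];co=np.linalg.lstsq(A,q[:,2],rcond=None)[0]
    print('pos',np.round(s['eef_pos'],1),'open',round(s['opening'],1),'F',np.round(s['wrist_force'],1))
    print('n',len(q),'world',np.round(cv2.minAreaRect(q[:,:2].astype(np.float32)),1) if 0 else cv2.minAreaRect(q[:,:2].astype(np.float32)),'tool',cv2.minAreaRect(T[:,:2].astype(np.float32)),'z',np.round(np.percentile(q[:,2],[2,50,98]),1),'slope',np.round(co[:2],3))
    return s,im,d,P,l==k
# jig in world: origin, yaw
JO=np.array([520.1,126.2]);JA=np.radians(8.0)
def jig2w(x,y): return JO+np.array([x*np.cos(JA)-y*np.sin(JA),x*np.sin(JA)+y*np.cos(JA)])
E
python3 - <<'E'
from h import *
s,im,d,P,m=held(85,130)
E
```

```text
pos [ 614.4 -309.5   61.1] open 22.9 F [ 0.1 -0.2 -2.6]
n 72309 world ((662.427734375, -296.5138854980469), (124.24046325683594, 127.35433959960938), 85.21224212646484) tool ((17.458114624023438, 46.735145568847656), (127.3575210571289, 124.18497467041016), 89.20980072021484) z [ 89.3 110.1 116.2] slope [-0.122  0.044]
```

```bash
python3 - <<'E'
from h import *
for nm in ('wrist','top'):
    s=sense();im,d=camera(nm);P=pts(nm,d.astype(float),s)
    m=(P[...,2]>85)&(P[...,2]<130)&(d>0)&(im[...,0]>im[...,2]+25)&(abs(P[...,0]-662)<90)&(abs(P[...,1]+312)<100)
    q=P[m];w=np.ones(len(q),bool)
    for i in range(15):
        A=np.c_[q[:,:2]-[662,-312],np.ones(len(q))];co=np.linalg.lstsq(A[w],q[w,2],rcond=None)[0];r=q[:,2]-A@co;w=abs(r)<max(1.5,8-i)
    print(nm,len(q),w.sum(),np.round(co,3))
    print(cv2.minAreaRect(q[w][:,:2].astype(np.float32)))
    if nm=='wrist':save('w3',im)
E
```

```text
wrist 72056 63693 [-1.0600e-01  2.5000e-02  1.0682e+02]
((657.108154296875, -307.2854919433594), (145.79637145996094, 134.37295532226562), 83.9306869506836)
top 283 133 [-1.34000e-01  5.80000e-02  1.05118e+02]
((663.9622802734375, -314.1771240234375), (190.89732360839844, 63.68846893310547), 58.083335876464844)
```

View pics/w3.png

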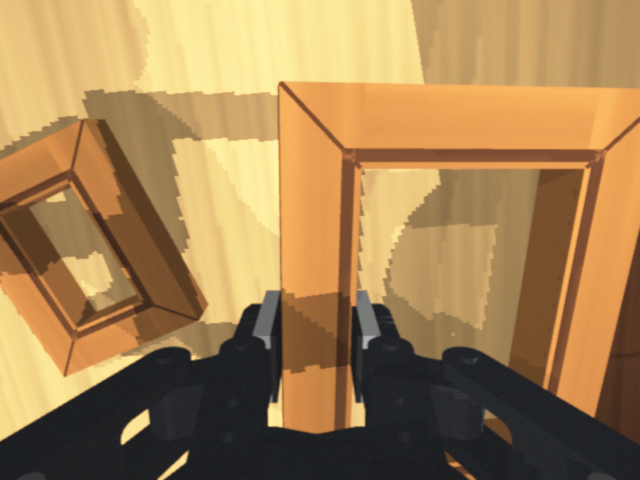

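It's held, drooping about 6° at the far side; it will lie flat once released on the board. Carrying to the jig, about 14 mm short of both fences.

```bash
python3 - <<'E'
from h import *
plan((485,139,70),8,12)
E
```

```text
from [ 612.6 -307.1   55.6] yaw -5.55 d [-127.6  446.1   14.4] turn [-0.     -0.0005 -0.2365] n 12
[[36.0, -14.2, -1.2], [-0.0, -0.0, -0.02]]
[[36.2, -13.5, -1.2], [-0.0, -0.0, -0.02]]
[[36.5, -12.7, -1.2], [-0.0, -0.0, -0.02]]
[[36.8, -12.0, -1.2], [-0.0, -0.0, -0.02]]
[[37.0, -11.3, -1.2], [-0.0, -0.0, -0.02]]
[[37.2, -10.5, -1.2], [-0.0, -0.0, -0.02]]
[[37.4, -9.8, -1.2], [-0.0, -0.0, -0.02]]
[[37.6, -9.0, -1.2], [-0.0, -0.0, -0.02]]
[[37.8, -8.3, -1.2], [-0.0, -0.0, -0.02]]
[[37.9, -7.5, -1.2], [-0.0, -0.0, -0.02]]
[[38.1, -6.8, -1.2], [-0.0, -0.0, -0.02]]
[[38.2, -6.0, -1.2], [-0.0, -0.0, -0.02]]
```

Request:
{"op": "send_rows", "data": {"increments": [[[15, -6, -1], [0, 0, 0], 15], [[30, -11.5, -1], [0, 0, -0.018], 15], [[30, -11, -1], [0, 0, -0.018], 15], [[30, -10.5, -1], [0, 0, -0.018], 15], [[30, -9.9, -1], [0, 0, -0.018], 15]], "newtons": 90}}

```text
time: 9.6
eef_pos: [572.5, -167.7, 59.5]
orientation: [[0.024, 1.0, -0.002], [1.0, -0.024, 0.0], [0.0, -0.002, -1.0]]
wrist_force: [0.0, 0.4, -3.3]
opening: 22.1
```

Request:
{"op": "send_rows", "data": {"increments": [[[30, -9.4, -1], [0, 0, -0.018], 15], [[30, -8.8, -1], [0, 0, -0.018], 15], [[30, -8.3, -1], [0, 0, -0.018], 15], [[30, -7.7, -1], [0, 0, -0.018], 15], [[30, -7.2, -1], [0, 0, -0.018], 15]]}}

```text
time: 10.1
eef_pos: [529.4, -18.3, 64.8]
orientation: [[-0.066, 0.998, -0.002], [0.998, 0.066, -0.0], [-0.0, -0.002, -1.0]]
wrist_force: [0.0, 0.1, -2.0]
opening: 22.7
```

Request:
{"op": "send_rows", "data": {"increments": [[[30, -6.7, -1], [0, 0, -0.018], 15], [[30, -6.1, -1], [0, 0, -0.018], 15], [[30, -5.6, -1], [0, 0, -0.018], 15], [[30, -5, -1], [0, 0, -0.02], 15], [[25, -4, -1], [0, 0, 0], 15]]}}

```text
time: 10.6
eef_pos: [487.5, 123.6, 70.0]
orientation: [[-0.14, 0.99, -0.002], [0.99, 0.14, -0.0], [0.0, -0.002, -1.0]]
wrist_force: [0.4, 0.6, -1.9]
opening: 22.3
```

```bash
python3 - <<'E'
from h import *
plan((485,139,70),8)
s=sense()
im,d=camera('top');P=pts('top',d.astype(float))
def rect(m,n):
    q=P[m];r=cv2.minAreaRect(q[:,:2].astype(np.float32));print(n,m.sum(),r)
brown=(im[...,0].astype(int)>im[...,2].astype(int)+30)
reg=(P[...,0]>380)&(P[...,0]<660)&(P[...,1]>-60)&(P[...,1]<290)
f=reg&(P[...,2]>29)&(P[...,2]<40)
J=(P[...,:2]-JO)@np.array([[np.cos(JA),-np.sin(JA)],[np.sin(JA),np.cos(JA)]])
b=f&(J[...,0]>80);print('back fence jig x',np.percentile(J[b][:,0],[1,3,97,99]),'y',np.percentile(J[b][:,1],[1,99]))
c=f&(J[...,1]>100)&(J[...,0]<85);print('side fence jig y',np.percentile(J[c][:,1],[1,3,97,99]),'x',np.percentile(J[c][:,0],[1,99]))
m=reg&(P[...,2]>95)&(P[...,2]<145)&brown;print('frame jig',np.percentile(J[m],[1,50,99],axis=0),m.sum())
m=reg&(P[...,2]>55)&(J[...,1]>108);print('bar',np.percentile(np.dstack([J,P[...,2]])[m],[1,50,99],axis=0))
save('t4',cv2.resize(im[120:320,80:350],None,fx=2.9,fy=2.9,interpolation=cv2.INTER_CUBIC))
E
```

```text
from [487.5 123.6  70. ] yaw 8.07 d [-2.5 15.4  0. ] turn [-0.0016 -0.      0.0012] n 1
[[15.6, -0.4, -0.0], [-0.002, -0.0, 0.001]]
back fence jig x [ 89.75845044  90.26563272 114.35688273 114.98902299] y [-98.80072796 131.98114478]Traceback (most recent call last):
  File "<stdin>", line 12, in <module>
    return _quantile_unchecked(
        a, q, axis, out, overwrite_input, method, keepdims, weights)
    return _ureduce(a,
                    func=_quantile_ureduce_func,
    ...<5 lines>...
                    overwrite_input=overwrite_input,
                    method=method)
    r = func(a, **kwargs)
    result = _quantile(arr,
                       quantiles=q,
    ...<2 lines>...
                       out=out,
                       weights=wgt)
    slices_having_nans = np.isnan(arr[-1, ...])
                                  ~~~^^^^^^^^^
IndexError: index -1 is out of bounds for axis 0 with size 0
```

```bash
cat >> h.py <<'E'
def toJ(P): return np.dstack([(P[...,:2]-JO)@np.array([[np.cos(JA),-np.sin(JA)],[np.sin(JA),np.cos(JA)]]),P[...,2]])
E
python3 - <<'E'
from h import *
for nm in('wrist','side'):
    s=sense();im,d=camera(nm);J=toJ(pts(nm,d.astype(float),s));ok=d>0;br=im[...,0].astype(int)>im[...,2].astype(int)+35
    f=ok&(J[...,2]>30)&(J[...,2]<38)
    for t,m in [('back x',f&(abs(J[...,0]-100)<20)&(abs(J[...,1]-30)<130)),('side y',f&(abs(J[...,1]-120)<20)&(J[...,0]>-45)&(J[...,0]<80)),('board z',ok&(abs(J[...,0])<110)&(abs(J[...,1])<130)&(abs(J[...,2]-18)<6)),
      ('bar',ok&(abs(J[...,0]-30)<30)&(abs(J[...,1]-122)<60)&(J[...,2]>120)&(J[...,2]<180)&~br),('frame',ok&br&(J[...,2]>85)&(J[...,2]<140)&(abs(J[...,0])<130)&(abs(J[...,1])<130))]:
        print(nm,t,m.sum(),np.round(np.percentile(J[m],[1,50,99],axis=0),1).tolist() if m.any() else '')
    save('j_'+nm,im)
E
```

```text
wrist back x 6056 [[80.5, 91.9, 31.2], [100.5, 112.7, 33.3], [116.9, 128.8, 35.1]]
wrist side y 8490 [[-37.2, 106.3, 30.9], [-0.9, 114.9, 33.2], [79.1, 128.3, 35.8]]
wrist board z 71947 [[-108.8, -71.0, 15.7], [-31.9, 32.8, 17.2], [88.4, 127.8, 19.1]]
wrist bar 0 
wrist frame 72802 [[-42.9, -31.0, 93.9], [17.0, 49.9, 118.5], [74.6, 84.0, 125.5]]
side back x 1358 [[81.9, -96.1, 31.2], [102.8, 40.0, 34.8], [116.1, 132.4, 37.8]]
side side y 663 [[-38.1, 107.4, 30.6], [6.3, 123.6, 34.6], [78.6, 133.2, 37.5]]
side board z 5967 [[-108.7, -119.9, 15.3], [-25.7, 37.9, 18.9], [91.0, 126.9, 22.3]]
side bar 236 [[20.2, 108.9, 120.5], [29.3, 122.7, 144.1], [42.7, 125.2, 163.4]]
side frame 2428 [[-42.6, -74.0, 98.6], [36.0, 46.8, 115.9], [74.9, 84.5, 128.0]]
```

View pics/j_wrist.png

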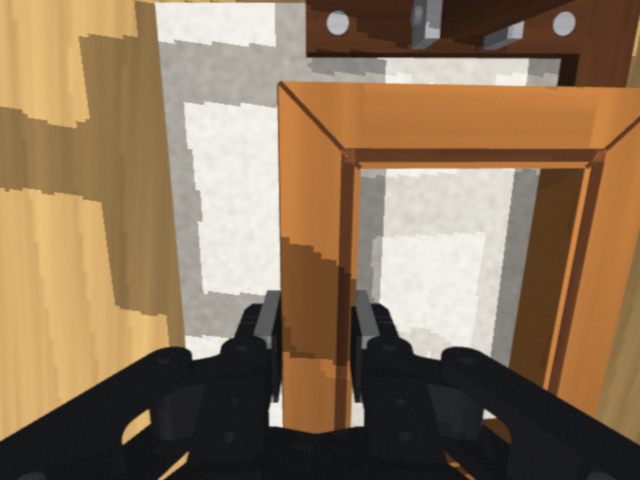

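Wrist view: the frame hangs over the board. The side fence strip is along the top (rows 10-55), and there is about 25 mm gap to it and 15 mm to the back fence. Lowering.

Request:
{"op": "send_rows", "data": {"increments": [[[0, 0, 25], [0, 0, 0], 15], [[0, 0, 25], [0, 0, 0], 15], [[0, 0, 15], [0, 0, 0], 15], [[0, 0, 6], [0, 0, 0], 15], [[0, 0, 0], [0, 0, 0], 15]]}}

```text
time: 11.25
eef_pos: [488.7, 120.7, -0.8]
orientation: [[-0.137, 0.991, -0.001], [0.991, 0.137, -0.001], [-0.001, -0.001, -1.0]]
wrist_force: [0.4, -0.8, -3.9]
opening: 22.3
```

Request:
{"op": "send_rows", "data": {"increments": [[[0, 0, 3], [0, 0, 0], 15], [[0, 0, 3], [0, 0, 0], 15], [[0, 0, 2], [0, 0, 0], 15], [[0, 0, 2], [0, 0, 0], 15], [[0, 0, 0], [0, 0, 0], 15]]}}

```text
time: 11.75
eef_pos: [489.4, 122.2, -10.1]
orientation: [[-0.139, 0.99, 0.001], [0.99, 0.139, 0.0], [0.0, 0.001, -1.0]]
wrist_force: [-1.7, 0.4, 3.0]
opening: 22.1
```

Request:
{"op": "send_rows", "data": {"increments": [[[0, 0, 2], [0, 0, 0], 15], [[0, 0, 2], [0, 0, 0], 15], [[0, 0, 2], [0, 0, 0], 15], [[0, 0, 0], [0, 0, 0], 15]]}}

```text
time: 12.15
eef_pos: [489.1, 122.2, -15.7]
orientation: [[-0.138, 0.99, -0.001], [0.99, 0.138, 0.001], [0.001, -0.001, -1.0]]
wrist_force: [-7.6, 1.1, 15.7]
opening: 22.0
```

Request:
{"op": "send_rows", "data": {"increments": [[[0, 0, 0], [0, 0, 0], 30], [[0, 0, 0], [0, 0, 0], 40], [[0, 0, 0], [0, 0, 0], 40], [[0, 0, 0], [0, 0, 0], 40]]}}

```text
time: 12.55
eef_pos: [489.0, 121.8, -16.4]
orientation: [[-0.138, 0.99, -0.0], [0.99, 0.138, -0.0], [-0.0, -0.0, -1.0]]
wrist_force: [-0.1, -0.4, 0.4]
opening: 40.0
```

```bash
cat >> h.py <<'E'
def frame_j(nm='wrist',save_as=None):
    s=sense();im,d=camera(nm);J=toJ(pts(nm,d.astype(float),s));br=im[...,0].astype(int)>im[...,2].astype(int)+35
    lum=im.sum(-1)
    m=(d>0)&br&(J[...,2]>36)&(J[...,2]<46)&(abs(J[...,0]-30)<100)&(abs(J[...,1]-20)<120)
    n,l,st,c=cv2.connectedComponentsWithStats(m.astype(np.uint8));m=l==1+np.argmax(st[1:,4])
    q=J[m];A=np.c_[q[:,:2],np.ones(len(q))];co=np.linalg.lstsq(A,q[:,2],rcond=None)[0]
    print(nm,'pos',np.round(s['eef_pos'],1),'open',round(s['opening'],1),'F',np.round(s['wrist_force'],1))
    print(' n',len(q),'rect(jig)',cv2.minAreaRect(q[:,:2].astype(np.float32)),'z',np.round(np.percentile(q[:,2],[2,50,98]),1),'slope',np.round(co[:2],3))
    print(' ext',np.round(np.percentile(q[:,:2],[.5,99.5],axis=0),1).tolist())
    # fit lines on edges in jig coords: max x as fn of y, max y as fn of x
    for ax in(0,1):
        o=1-ax;e=[]
        for v in np.arange(np.percentile(q[:,o],4),np.percentile(q[:,o],96),6):
            k=q[abs(q[:,o]-v)<3]
            if len(k)>5:e.append((v,np.percentile(k[:,ax],98.5)))
        e=np.array(e)
        if len(e)>4:
            p=np.polyfit(e[:,0],e[:,1],1);print('  +%s edge'%'xy'[ax],np.round(np.median(e[:,1]),1),'angle deg',np.round(np.degrees(np.arctan(p[0])),2))
    if save_as: save(save_as,im)
    return J,im,d
E
python3 - <<'E'
from h import *
frame_j('wrist','w5');frame_j('top');frame_j('side')
E
```

```text
wrist pos [489.  121.8 -16.4] open 40.0 F [-0.1 -0.4  0.4]
 n 66132 rect(jig) ((17.800018310546875, 21.050811767578125), (120.80549621582031, 115.96585083007812), 0.03199344500899315) z [37.8 39.3 40.6] slope [-0.  0.]
 ext [[-42.2, -33.6], [75.6, 78.7]]
  +x edge 68.7 angle deg -11.94
  +y edge 78.5 angle deg -6.93
top pos [489.1 121.8 -16.4] open 40.1 F [-0.3 -0.7  0.5]
 n 1064 rect(jig) ((15.557025909423828, 0.771514892578125), (158.70608520507812, 120.68195343017578), 89.9603042602539) z [36.8 41.  45.2] slope [-0.002  0.002]
 ext [[-44.6, -78.2], [75.3, 77.1]]
  +x edge 73.8 angle deg 0.79
  +y edge -54.3 angle deg 35.4
side pos [489.  121.8 -16.4] open 39.9 F [ 0.2 -0.2  0.3]
 n 1034 rect(jig) ((42.909725189208984, -0.5155792236328125), (165.12635803222656, 70.35771179199219), 88.14598083496094) z [37.5 40.9 43.8] slope [ 0.002 -0.003]
 ext [[7.9, -80.3], [76.6, 80.4]]
  +x edge 75.8 angle deg 0.12
  +y edge 79.5 angle deg 67.32
```

The frame lies flat (z 39, slope 0), about 0° off, and 13.5 mm and 30 mm short of home. The fingers straddle the rail at mid-length, so I'll push +x with the outer finger.

Request:
{"op": "send_rows", "data": {"increments": [[[0, 4, 0], [0, 0, 0], 40], [[0, 4, 0], [0, 0, 0], 40], [[0, 4, 0], [0, 0, 0], 40], [[0, 3, 0], [0, 0, 0], 40], [[0, 2, 0], [0, 0, 0], 40]]}}

```text
time: 13.2
eef_pos: [506.0, 124.1, -16.4]
orientation: [[-0.138, 0.99, -0.0], [0.99, 0.138, -0.0], [-0.0, -0.001, -1.0]]
wrist_force: [-3.4, 0.2, 2.1]
opening: 39.8
```

Request:
{"op": "send_rows", "data": {"increments": [[[0, 1, 0], [0, 0, 0], 40], [[0, 1, 0], [0, 0, 0], 40], [[0, 1, 0], [0, 0, 0], 40]]}}

```text
time: 13.5
eef_pos: [509.0, 124.7, -16.3]
orientation: [[-0.138, 0.99, 0.0], [0.99, 0.138, -0.0], [-0.0, 0.0, -1.0]]
wrist_force: [-1.8, -0.6, -0.5]
opening: 40.0
```

Request:
{"op": "send_rows", "data": {"increments": [[[0, 1, 0], [0, 0, 0], 40], [[0, 1, 0], [0, 0, 0], 40], [[0, 0, 0], [0, 0, 0], 40]]}}

```text
time: 13.8
eef_pos: [511.1, 125.0, -16.2]
orientation: [[-0.139, 0.99, 0.0], [0.99, 0.139, 0.0], [-0.0, 0.0, -1.0]]
wrist_force: [-0.3, -0.3, -0.1]
opening: 40.0
```

```bash
python3 - <<'E'
from h import *
frame_j('top')
E
```

```text
top pos [511.1 125.  -16.2] open 40.0 F [-0.3 -0.3 -0.1]
 n 997 rect(jig) ((35.43309020996094, -33.53771209716797), (146.51661682128906, 110.57331848144531), 12.870521545410156) z [36.4 40.9 45.2] slope [-0.006 -0.005]
 ext [[-30.3, -78.2], [110.4, 30.5]]
  +x edge 94.8 angle deg -1.8
  +y edge -54.5 angle deg 23.47
```

Request:
{"op": "send_rows", "data": {"increments": [[[0, 1, 0], [0, 0, 0], 40], [[0, 1, 0], [0, 0, 0], 40], [[0, 0, 0], [0, 0, 0], 40]]}}

```text
time: 14.15
eef_pos: [511.4, 125.0, -16.5]
orientation: [[-0.138, 0.99, -0.003], [0.99, 0.138, 0.0], [0.0, -0.003, -1.0]]
wrist_force: [-7.4, -0.7, 7.5]
opening: 40.0
```

Request:
{"op": "send_rows", "data": {"increments": [[[0, 1, 0], [0, 0, 0], 40], [[0, 0, 0], [0, 0, 0], 40], [[0, -6, 0], [0, 0, 0], 40], [[0, 0, -30], [0, 0, 0], 40], [[0, 0, -30], [0, 0, 0], 40]]}}

```text
time: 14.65
eef_pos: [507.6, 124.1, 44.2]
orientation: [[-0.138, 0.99, -0.0], [0.99, 0.138, -0.001], [-0.001, -0.0, -1.0]]
wrist_force: [1.8, 0.5, 0.3]
opening: 39.7
```

Request:
{"op": "send_rows", "data": {"increments": [[[-28, 11, 0], [0, 0, 0], 0], [[-28, 11, 0], [0, 0, 0], 0], [[-28, 11, 0], [0, 0, 0], 0], [[-27, 9, 0], [0, 0, 0], 0], [[0, 0, 0], [0, 0, 0], 0]]}}

```text
time: 15.15
eef_pos: [566.5, 15.8, 44.5]
orientation: [[-0.133, 0.991, 0.003], [0.991, 0.133, -0.002], [-0.002, 0.003, -1.0]]
wrist_force: [0.1, -0.2, -0.3]
opening: 0.2
```

```bash
python3 - <<'E'
from h import *
s=sense();print(toJ(np.array(s['eef_pos'])[None,None])[0,0],s['opening'])
frame_j('wrist','w6')
tips()
E
```

```text
[  30.58877822 -115.80563427   44.49588016] 0.21113466183030197
wrist pos [566.5  15.8  44.5] open 0.2 F [ 0.1 -0.2 -0.3]
 n 32683 rect(jig) ((32.05233383178711, -41.38482666015625), (80.22753143310547, 121.02816009521484), 89.81039428710938) z [37.7 39.2 40.6] slope [ 0.001 -0.001]
 ext [[-27.6, -81.0], [91.7, -2.3]]
  +x edge 91.2 angle deg 0.94
  +y edge -57.2 angle deg -4.32
open -0.21599555822734567 pos [565.7  18.   44.1]
-1 tip z -43.4 y [-12.1  -7.   -2.1] x [ 5.1  5.9 10.1]
1 tip z -42.6 y [ 2.1  7.  13.5] x [ 5.2  9.3 10.1]
```

View pics/w6.png

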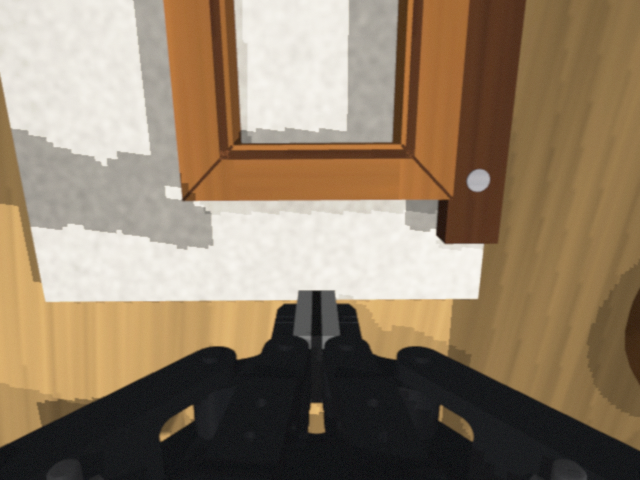

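Wrist view: the frame's long side lies along the back fence (fence at column ~480) with no gap showing. The -y rail's outer edge is at row 200, above the closed fingers at (317,300). Now lower and push +y.

Request:
{"op": "send_rows", "data": {"increments": [[[0, 0, 25], [0, 0, 0], 0], [[0, 0, 20], [0, 0, 0], 0], [[0, 0, 13], [0, 0, 0], 0], [[8, 0, 0], [0, 0, 0], 0], [[8, 0, 0], [0, 0, 0], 0]]}}

```text
time: 15.75
eef_pos: [562.6, 37.2, -14.0]
orientation: [[-0.139, 0.99, -0.0], [0.99, 0.139, 0.0], [0.0, -0.0, -1.0]]
wrist_force: [-0.1, 1.0, -0.6]
opening: -0.3
```

Request:
{"op": "send_rows", "data": {"increments": [[[5, 0, 0], [0, 0, 0], 0], [[5, 0, 0], [0, 0, 0], 0], [[5, 0, 0], [0, 0, 0], 0], [[5, 0, 0], [0, 0, 0], 0], [[4, 0, 0], [0, 0, 0], 0]]}}

```text
time: 16.25
eef_pos: [559.7, 59.9, -13.8]
orientation: [[-0.138, 0.99, 0.001], [0.99, 0.138, -0.0], [-0.001, 0.001, -1.0]]
wrist_force: [0.6, -4.3, 3.0]
opening: -0.1
```

Request:
{"op": "send_rows", "data": {"increments": [[[4, 0, 0], [0, 0, 0], 0], [[4, 0, 0], [0, 0, 0], 0], [[2, 0, 0], [0, 0, 0], 0], [[0, 0, 0], [0, 0, 0], 0]]}}

```text
time: 16.65
eef_pos: [558.7, 67.6, -14.1]
orientation: [[-0.137, 0.991, 0.002], [0.991, 0.137, -0.003], [-0.003, 0.001, -1.0]]
wrist_force: [2.7, -10.6, 1.7]
opening: 0.0
```

Request:
{"op": "send_rows", "data": {"increments": [[[1, 0, 0], [0, 0, 0], 0], [[1, 0, 0], [0, 0, 0], 0], [[0, 0, 0], [0, 0, 0], 0]]}}

```text
time: 16.95
eef_pos: [558.7, 67.6, -14.0]
orientation: [[-0.135, 0.991, 0.002], [0.991, 0.135, -0.005], [-0.005, 0.002, -1.0]]
wrist_force: [5.8, -15.6, -1.4]
opening: 0.0
```

```bash
python3 - <<'E'
from h import *
s=sense();print(toJ(np.array(s['eef_pos'])[None,None])[0,0])
J,im,d=frame_j('side','s7')
J,im,d=frame_j('top');save('t7',cv2.resize(im[170:310,130:300],None,fx=4.2,fy=4.2,interpolation=cv2.INTER_CUBIC))
E
```

```text
[ 30.04101237 -63.41689997 -14.01549206]
side pos [558.7  67.6 -14. ] open 0.0 F [  5.8 -15.6  -1.4]
 n 2411 rect(jig) ((33.560585021972656, 28.866138458251953), (124.64578247070312, 167.08200073242188), 0.12097953259944916) z [37.  40.8 43.8] slope [-0.001 -0.001]
 ext [[-28.4, -52.3], [93.8, 108.4]]
  +x edge 90.5 angle deg -0.65
  +y edge 106.9 angle deg 0.01
top pos [558.6  67.6 -14. ] open 0.0 F [  5.1 -15.8   0. ]
 n 151 rect(jig) ((-23.87750816345215, -16.865419387817383), (37.21471405029297, 48.54624557495117), 29.17889404296875) z [36.6 40.9 44.9] slope [-0.002 -0.022]
 ext [[-30.0, -45.1], [2.0, 6.1]]
  +x edge -7.3 angle deg -19.55
  +y edge 0.4 angle deg -33.16
```

View pics/t7.png

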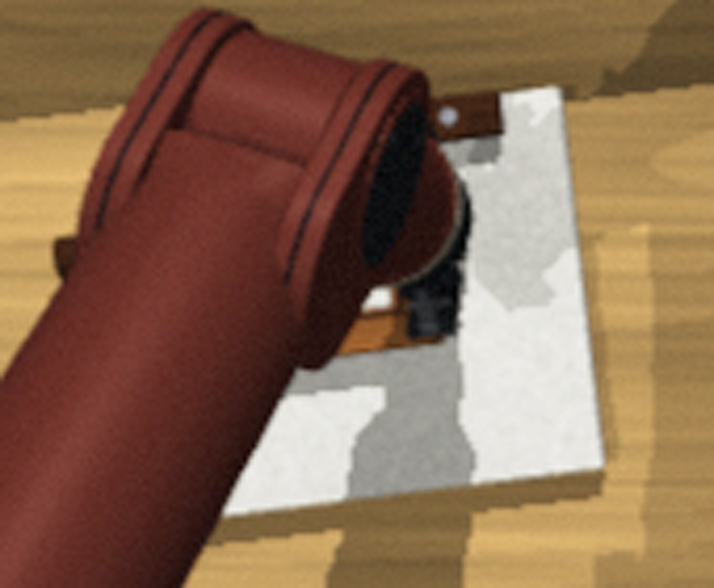

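Hard stop at the side fence: force rose with no motion. Now back off, lift and move to the -x side at mid-rail, to look and then re-seat against the back fence.

Request:
{"op": "send_rows", "data": {"increments": [[[-8, 0, 0], [0, 0, 0], 0], [[0, 0, -30], [0, 0, 0], 0], [[0, 0, -30], [0, 0, 0], 0], [[0, 0, 0], [0, 0, 0], 0]]}}

```text
time: 17.45
eef_pos: [560.6, 65.1, 48.6]
orientation: [[-0.139, 0.99, 0.004], [0.99, 0.139, 0.003], [0.002, 0.004, -1.0]]
wrist_force: [-0.2, 0.5, -0.1]
opening: -0.2
```

Request:
{"op": "send_rows", "data": {"increments": [[[20, -18, 0], [0, 0, 0], 0], [[20, -18, 0], [0, 0, 0], 0], [[20, -18, 0], [0, 0, 0], 0], [[20, -18, 0], [0, 0, 0], 0], [[20, -18, 0], [0, 0, 0], 0]]}}

```text
time: 17.95
eef_pos: [454.0, 152.0, 45.0]
orientation: [[-0.139, 0.99, -0.002], [0.99, 0.139, 0.0], [0.001, -0.002, -1.0]]
wrist_force: [-0.4, 1.0, 0.8]
opening: 0.2
```

Request:
{"op": "send_rows", "data": {"increments": [[[0, 0, 0], [0, 0, 0], 0], [[0, 0, 0], [0, 0, 0], 0]]}}

```text
time: 18.15
eef_pos: [454.9, 152.0, 45.4]
orientation: [[-0.141, 0.99, -0.001], [0.99, 0.141, 0.001], [0.001, -0.001, -1.0]]
wrist_force: [0.0, -0.7, -0.9]
opening: 0.4
```

```bash
python3 - <<'E'
from h import *
s=sense();print(toJ(np.array(s['eef_pos'])[None,None])[0,0],s['orientation'][0])
frame_j('wrist','w8');frame_j('top');frame_j('side')
E
```

```text
[-60.92877481  34.59788692  45.40411541] [-1.41364956e-01  9.89957132e-01 -9.08380877e-04]
wrist pos [454.9 152.   45.4] open 0.4 F [ 0.  -0.7 -0.9]
 n 36881 rect(jig) ((32.54359817504883, 26.532516479492188), (121.21839141845703, 159.87179565429688), 0.11045943945646286) z [37.5 39.3 40.6] slope [0. 0.]
 ext [[-27.8, -46.5], [91.7, 106.3]]
  +x edge 90.7 angle deg -6.89
  +y edge 106.1 angle deg -3.59
top pos [455.7 151.1  45.6] open 0.2 F [-0.   0.1 -0. ]
 n 1605 rect(jig) ((41.87193298339844, 34.67069625854492), (178.3147735595703, 144.2837371826172), 89.38787841796875) z [36.3 40.6 45.1] slope [-0.008 -0.001]
 ext [[-29.7, -50.8], [109.9, 116.3]]
  +x edge 92.8 angle deg 1.48
  +y edge 105.9 angle deg 34.83
side pos [456.1 150.4  45.7] open 0.4 F [ 0.3 -0.3 -0.3]
 n 2400 rect(jig) ((35.32758331298828, 26.999927520751953), (128.26231384277344, 171.07098388671875), 0.037799201905727386) z [36.8 40.9 43.9] slope [-0.002 -0.002]
 ext [[-28.4, -52.6], [94.6, 108.3]]
  +x edge 90.6 angle deg 0.02
  +y edge 106.6 angle deg 1.53
```

View pics/w8.png

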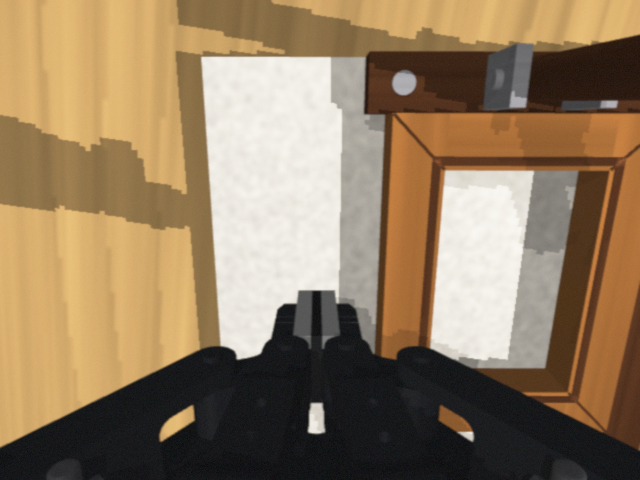

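Wrist view: the frame's +y rail lies along the side fence (row ~112, columns 390-640), parallel with no gap. Now a final +x seating push on the near rail.

Request:
{"op": "send_rows", "data": {"increments": [[[0, 0, 25], [0, 0, 0], 0], [[0, 0, 20], [0, 0, 0], 0], [[-4, 0, 14], [0, 0, 0], 0], [[0, 7, 0], [0, 0, 0], 0], [[0, 6, 0], [0, 0, 0], 0]]}}

```text
time: 18.8
eef_pos: [470.5, 147.6, -12.9]
orientation: [[-0.137, 0.991, 0.0], [0.991, 0.137, -0.001], [-0.001, 0.0, -1.0]]
wrist_force: [1.3, 0.2, -0.4]
opening: 0.0
```

Request:
{"op": "send_rows", "data": {"increments": [[[0, 2, 0], [0, 0, 0], 0], [[0, 2, 0], [0, 0, 0], 0], [[0, 1, 0], [0, 0, 0], 0], [[0, 0, 0], [0, 0, 0], 0]]}}

```text
time: 19.2
eef_pos: [474.1, 149.2, -13.1]
orientation: [[-0.139, 0.99, -0.0], [0.99, 0.139, 0.0], [0.0, -0.0, -1.0]]
wrist_force: [-1.0, -1.5, 0.1]
opening: -0.1
```

Request:
{"op": "send_rows", "data": {"increments": [[[0, 1.5, 0], [0, 0, 0], 0], [[0, 1.5, 0], [0, 0, 0], 0], [[0, 1.5, 0], [0, 0, 0], 0], [[0, 0, 0], [0, 0, 0], 0]]}}

```text
time: 19.6
eef_pos: [474.1, 149.3, -14.1]
orientation: [[-0.139, 0.99, -0.009], [0.99, 0.139, -0.0], [0.001, -0.009, -1.0]]
wrist_force: [-18.6, -2.1, 16.1]
opening: 0.3
```

The stop was immediate at 18 N, so the frame was already flush. Now back off, lift, and go round the -x side to behind the bar.

Request:
{"op": "send_rows", "data": {"increments": [[[0, -10, 0], [0, 0, 0], 0], [[0, 0, -25], [0, 0, 0], 0], [[0, 0, -25], [0, 0, 0], 0], [[0, 0, -25], [0, 0, 0], 0], [[0, 0, -25], [0, 0, 0], 0]]}}

```text
time: 20.1
eef_pos: [468.7, 148.4, 87.6]
orientation: [[-0.138, 0.99, 0.0], [0.99, 0.138, 0.0], [0.0, 0.0, -1.0]]
wrist_force: [1.0, 0.4, 0.1]
opening: 0.0
```

Request:
{"op": "send_rows", "data": {"increments": [[[25, 0, 0], [0, 0, 0], 0], [[30, 0, 0], [0, 0, 0], 0], [[30, 0, 0], [0, 0, 0], 0], [[30, 0, 0], [0, 0, 0], 0], [[20, 0, 0], [0, 0, 0], 0]]}}

```text
time: 20.6
eef_pos: [449.4, 284.6, 86.8]
orientation: [[-0.141, 0.99, 0.0], [0.99, 0.141, 0.001], [0.001, 0.001, -1.0]]
wrist_force: [-0.8, -0.6, -0.3]
opening: -0.2
```

Request:
{"op": "send_rows", "data": {"increments": [[[0, 20, 0], [0, 0, 0], 0], [[0, 20, 0], [0, 0, 0], 0], [[0, 20, 0], [0, 0, 0], 0], [[0, 18, 0], [0, 0, 0], 0], [[0, 0, 0], [0, 0, 0], 0]]}}

```text
time: 21.1
eef_pos: [529.4, 292.1, 86.9]
orientation: [[-0.137, 0.991, 0.002], [0.991, 0.137, -0.001], [-0.001, 0.002, -1.0]]
wrist_force: [-0.0, -0.2, -0.1]
opening: -0.1
```

```bash
python3 - <<'E'
from h import *
s=sense();print(toJ(np.array(s['eef_pos'])[None,None])[0,0],s['orientation'][0],s['wrist_force'])
im,d=camera('side');save('s9',im);J=toJ(pts('side',d.astype(float)))
m=(d>0)&(abs(J[...,0]-31)<20)&(J[...,1]>95)&(J[...,1]<140)&(J[...,2]>50)&(J[...,2]<170)
for z in range(50,170,15):
    k=J[m&(abs(J[...,2]-z-7)<7)]
    if len(k):print(z,len(k),np.round(np.percentile(k,[2,50,98],axis=0)[:,:2],0).tolist())
E
```

```text
[ 32.2859011  162.9891676   86.85703178] [-0.13705435  0.99056137  0.00206734] [-0.01411202 -0.22151713 -0.13688254]
50 65 [[11.0, 112.0], [47.0, 126.0], [51.0, 132.0]]
110 2 [[29.0, 123.0], [30.0, 123.0], [31.0, 124.0]]
```

View pics/s9.png

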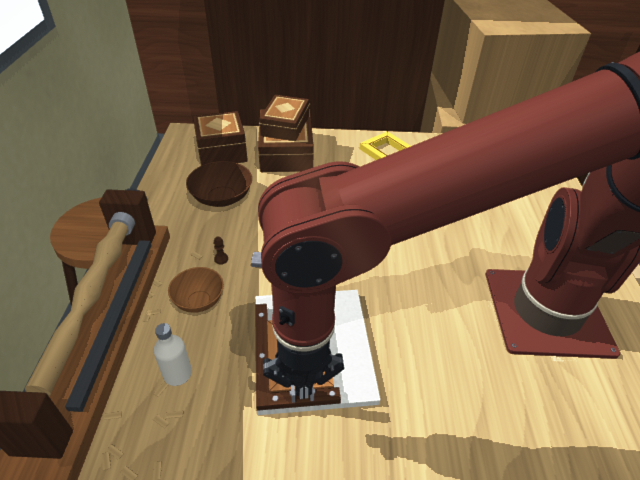

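The side view shows the closed fingers (305,385) in front of the upright bar, which they hide. The frame edge is along the fence behind them. Push the bar over, towards -y.

Request:
{"op": "send_rows", "data": {"increments": [[[-8, 0, 0], [0, 0, 0], 0], [[-8, 0, 0], [0, 0, 0], 0], [[-7, 0, 0], [0, 0, 0], 0], [[-7, 0, 0], [0, 0, 0], 0], [[-7, 0, 0], [0, 0, 0], 0]]}}

```text
time: 21.65
eef_pos: [532.1, 255.9, 86.9]
orientation: [[-0.139, 0.99, -0.0], [0.99, 0.139, 0.001], [0.001, -0.0, -1.0]]
wrist_force: [0.3, 0.9, -0.4]
opening: -0.1
```

Request:
{"op": "send_rows", "data": {"increments": [[[-7, 0, 0], [0, 0, 0], 0], [[-7, 0, 0], [0, 0, 0], 0], [[-7, 0, 0], [0, 0, 0], 0], [[-7, 0, 0], [0, 0, 0], 0], [[-7, 0, 0], [0, 0, 0], 0]]}}

```text
time: 22.15
eef_pos: [537.4, 220.8, 86.7]
orientation: [[-0.138, 0.99, 0.0], [0.99, 0.138, -0.0], [-0.0, 0.0, -1.0]]
wrist_force: [-0.4, -0.3, -0.2]
opening: -0.5
```

Request:
{"op": "send_rows", "data": {"increments": [[[-7, 0, 0], [0, 0, 0], 0], [[-7, 0, 0], [0, 0, 0], 0], [[0, 0, 0], [0, 0, 0], 0]]}}

```text
time: 22.45
eef_pos: [539.4, 206.2, 86.8]
orientation: [[-0.137, 0.991, 0.0], [0.991, 0.137, -0.0], [-0.0, 0.0, -1.0]]
wrist_force: [0.8, -0.8, 0.4]
opening: 0.2
```

```bash
python3 - <<'E'
from h import *
s=sense();print(toJ(np.array(s['eef_pos'])[None,None])[0,0],s['wrist_force'])
im,d=camera('side');J=toJ(pts('side',d.astype(float)))
im,d=camera('top')
for nm in('side','top'):
    J=toJ(pts(nm,camera(nm)[1].astype(float)))
    for r in masks_of('bar',nm)[:2]:
        k=J[r['region']];print(nm,round(r['p'],2),np.round(r['xy']),len(k),np.round(np.percentile(k,[2,50,98],axis=0)).tolist())
E
```

```text
[30.26284843 76.55046363 86.82634254] [ 0.75170008 -0.75335956  0.42953565]
top 0.78 [181. 232.] 207 [[18.0, 30.0, 79.0], [27.0, 55.0, 112.0], [40.0, 91.0, 127.0]]
```

The bar is already around 40° and dropping by itself. Lift away and let it settle.

Request:
{"op": "send_rows", "data": {"increments": [[[5, 0, -25], [0, 0, 0], 0], [[0, 0, -30], [0, 0, 0], 0], [[0, 0, -30], [0, 0, 0], 0], [[0, -30, -20], [0, 0, 0], 0], [[0, -40, 0], [0, 0, 0], 0]]}}

```text
time: 23.25
eef_pos: [482.5, 203.8, 197.0]
orientation: [[-0.134, 0.991, 0.006], [0.991, 0.134, -0.002], [-0.003, 0.006, -1.0]]
wrist_force: [-1.0, 0.1, 2.3]
opening: 0.4
```

Request:
{"op": "send_rows", "data": {"increments": [[[-40, -40, 0], [0, 0, 0], 0], [[-45, 0, 0], [0, 0, 0], 0], [[-45, 0, 0], [0, 0, 0], 0], [[-45, 0, 0], [0, 0, 0], 0], [[-45, 0, 0], [0, 0, 0], 0]]}}

```text
time: 23.75
eef_pos: [486.3, 5.3, 194.9]
orientation: [[-0.135, 0.991, -0.013], [0.991, 0.135, -0.001], [0.001, -0.013, -1.0]]
wrist_force: [1.1, 0.0, 0.8]
opening: -0.1
```

Request:
{"op": "send_rows", "data": {"increments": [[[-30, 0, 0], [0, 0, 0], 0], [[0, 0, 0], [0, 0, 0], 0], [[0, 0, 0], [0, 0, 0], 0], [[0, 0, 0], [0, 0, 0], 0], [[0, 0, 0], [0, 0, 0], 0]]}}

```text
time: 24.25
eef_pos: [490.2, -21.7, 195.1]
orientation: [[-0.136, 0.991, -0.013], [0.991, 0.136, -0.004], [-0.002, -0.013, -1.0]]
wrist_force: [-0.4, 0.2, 0.3]
opening: -0.2
```

```bash
python3 - <<'E'
from h import *
s=sense();print(s['time'],toJ(np.array(s['eef_pos'])[None,None])[0,0])
for nm in('side','top','wrist'):
    s=sense();im,d=camera(nm);J=toJ(pts(nm,d.astype(float),s));save('f_'+nm,im if nm=='wrist' else im[160:420,120:420] )
    for t in ('bar','frame'):
        for r in masks_of(t,nm)[:4]:
            k=J[r['region']&(d>0)];k=k[(abs(k[:,0])<120)&(abs(k[:,1])<140)]
            if len(k)>30:print(nm,t,round(r['p'],2),np.round(r['xy']),len(k),np.round(np.percentile(k,[2,50,98],axis=0),1).tolist(),cv2.minAreaRect(k[:,:2].astype(np.float32)))
E
```

```text
24.25 [ -50.22844637 -142.34215754  195.06458667]
side bar 0.77 [300. 366.] 804 [[16.8, 9.4, 19.0], [31.2, 74.8, 56.2], [43.0, 129.6, 59.1]] ((29.485355377197266, 55.78133010864258), (149.77001953125, 27.864171981811523), 89.73094940185547)
side frame 0.64 [281. 355.] 2658 [[-27.2, -50.6, 21.3], [31.3, 26.3, 40.7], [89.7, 107.2, 43.9]] ((29.58330535888672, 20.28466033935547), (123.50016784667969, 183.34825134277344), 0.4170002341270447)
top bar 0.67 [164. 234.] 155 [[18.2, 90.3, 51.5], [28.1, 110.0, 57.3], [39.0, 129.4, 61.8]] ((28.850040435791016, 109.94436645507812), (21.57975196838379, 44.0955810546875), 0.15135012567043304)
top frame 0.82 [172. 240.] 280 [[-33.4, 12.6, 36.0], [10.7, 100.2, 40.9], [86.2, 109.3, 296.4]] ((-21.353137969970703, 23.806175231933594), (259.60406494140625, 101.6312255859375), 56.17597961425781)
wrist bar 0.56 [431.   0.] 110 [[24.2, 4.7, 38.0], [30.1, 5.5, 45.0], [38.7, 8.3, 53.2]] ((31.073806762695312, 6.279637336730957), (3.2219626903533936, 15.812735557556152), 84.96780395507812)
wrist frame 0.77 [434.  60.] 10398 [[-27.1, -53.5, 21.9], [36.6, -32.5, 39.2], [90.6, 7.6, 40.8]] ((33.33817672729492, -19.93425750732422), (68.43873596191406, 123.67375946044922), 89.57671356201172)
```

View pics/f_wrist.png

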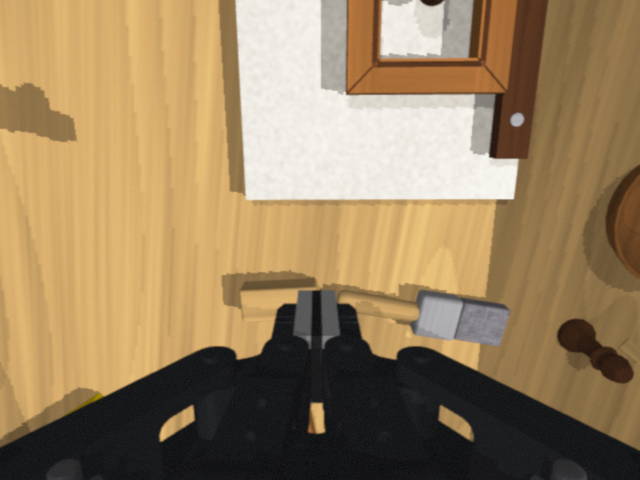

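Wrist view: frame home along the back fence, bar tip (430,3) now lying over the opening; offcut, brush and pawn are untouched. I'll check the bar's slope and the other objects numerically, then hand in.

```bash
python3 - <<'E'
from h import *
im,d=camera('side');P=pts('side',d.astype(float));J=toJ(P)
r=masks_of('bar','side')[0];k=J[r['region']&(d>0)];k=k[(k[:,2]>50)&(abs(k[:,0]-30)<14)&(k[:,1]>10)&(k[:,1]<108)]
p=np.polyfit(k[:,1],k[:,2],1);print('bar top z',np.median(k[:,2]),'slope rad',-p[0],len(k))
for z,n in((34,'fence'),(40,'frame')):
    for ax,c in((0,90),(1,110)):pass
for t in['small_frame','offcut','brush','pawn','bowl','glue']:
    for q in masks_of(t,'side')[:1]:print(t,round(q['p'],2),np.round(np.median(P[q['region']&(d>0)],0)))
# frame -x and -y edges (away from fences), along their length
m=(d>0)&(J[...,2]>36)&(J[...,2]<46)&(J[...,0]>-45)&(J[...,0]<85)&(J[...,1]>-70)&(J[...,1]<104)
q=J[m]
ex=[(v,np.percentile(q[abs(q[:,1]-v)<4][:,0],2)) for v in range(-40,100,8)]
ey=[(v,np.percentile(q[abs(q[:,0]-v)<4][:,1],2)) for v in range(-20,82,8)]
for e in(ex,ey):
    e=np.array(e);pf=np.polyfit(e[:,0],e[:,1],1);print('edge',np.round(np.median(e[:,1]),1),'deg',np.round(np.degrees(pf[0]),2))
ok=abs(p[0])<0.05
if ok: print(finish_job())
E
```

```text
bar top z 56.194296013365395 slope rad -0.014054508131077462 556
small_frame 0.87 [ 470. -257.   22.]
offcut 0.95 [ 468. -108.   25.]
brush 0.83 [ 620. -106.   19.]
pawn 0.79 [ 754. -111.   27.]
bowl 0.73 [790.  -5.  27.]
glue 0.61 [775. 212.  91.]
edge -27.3 deg -0.25
edge -51.0 deg -0.09
the job is handed in; nothing more can be done
None
```

The larger frame is seated in the corner of the two fences and the hold-down bar rests on it. I handed the job in at about 24 s of the allowed 72 s; no verdict is reported.

**What I did:**
- **Grasp:** The first grasp closed on air, because the fingertips sit about 37 mm behind the stated TCP. I measured the offset by depth and gripped the near rail on the second try.
- **Placing:** I laid the frame flat on the board and pushed it against the back fence, then against the side fence. A final push into the back fence stopped at once, at 18 N. Only then did I tip the bar past its balance point, and it came down on its own.

**Last checks:**
- **Bar:** Level within 0.015 rad, with its top at 56 mm (56.5 expected).
- **Frame:** Flat, with its edges within about 0.25° of the jig's axes. Each push ended in a hard stop, and I saw no gap in the wrist pictures. That last push was not followed by a direct measurement of the gap at either fence.
- **Frame position:** Its free edges read -27.3 mm (side camera; the top camera read about -30) and -51.0 mm, against -30 and -50. The 2.7 mm difference in x is slightly more than the cameras' stated 2 mm.
- **Other things:** The offcut, brush, pawn, bowl and glue read within about 4 mm of where they started. The small frame's reading moved by about 30 mm. Nothing touched it after the carry, so I think the arm was partly hiding it from the side camera, but I did not confirm this with another picture.

I viewed 12 pictures, two over the budget of 10.

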